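# Set a pendant to the index mark and lower the engraver's stylus

### The arm

A 6-joint arm with a two-finger parallel gripper is mounted at the origin on a cart in front of the work surface, level with it; the furniture and walls round the work are solid. World frame = base frame: x ahead of the robot, y to its left, z up, the work surface at z = 0. Lengths are in mm, angles in rad, forces in N, time in s.
With the tool pointing down it reaches from about 300 to 775 mm from the base axis. Payload 14.6 kg.
Tool frame: the origin (TCP) lies midway between the tips of the shut fingers; the grasp point (between the pads) lies manip.grasp_offset behind it (manip.grasp_offset is the distance from the TCP to the grasp point, in mm); z points along the fingers, y is the direction in which the jaws open and shut (so a half turn about z gives the same grasp; the last joint's range is limited). The gripper opens to 94 mm and grips with 3 to 60 N. Pads are 16 mm wide; open, the fingers measure 119 mm over their backs; the gripper's body (75 mm by 177 mm) begins 78 mm behind the grasp point.
Start: joints at [-1.404, 0.3, 1.521, -0, 1.321, -0.067], TCP at [127.415, -535.028, 205.446] pointing down, gripper open.
Joint ranges: [-3.03, 3.03], [-0.79, 2.21], [0.23, 2.52], [-1.04, 4.18], [0, 3.07], [-2.55, 2.55]. Speed limits (rad/s): [2.22, 2.22, 2.57, 3.14, 3.14, 3.14].

### API

Orientations are given as [roll, pitch, yaw] about the fixed x, y, z axes, in that order (R = Rz(yaw) Ry(pitch) Rx(roll)).
In Python, from cell import monitor, vision, order, manip gives the robot as it stands.
- The arm moves only by the shell command python3 -m jog 'ROWS' [FORCE]. ROWS is JSON, a list of rows, each a list of 7 numbers: the shift along the tool's x, y, z in cm, then the turn, a rotation vector about the tool's x, y, z in rad, then the opening in per cent of the stroke, from 0 (shut) to 100 (fully open). In form: [[tx, ty, tz, rx, ry, rz, jaw], ...]. A call has 1 to 8 rows; each row shifts and turns the commanded pose from where the row before left it, along the tool's axes as they then stand; what a row does not reach is not made up. A row lasts 1/10 s, in which the tool goes at most 50 mm and 8.59 degrees, less where a joint would pass 70% of its speed; a pose out of reach is approached as far as the arm can. A call is refused whole if a number of a shift passes 5 or a number of a turn 0.15, either way. A call with a gripper value outside its range is refused whole. The fingers move at their own pace and stop on an object; FORCE is the grip in N (left out, the last holds). Time passes only in rows, so rows that do not move let the fingers close. It gives the time, the measured TCP pose, the force and the opening at its end, in the units of the state.
- monitor.read_state(): the state, without advancing time (a new reading comes with each control period).
- vision.camera(name): name is "scene" or "top"; returns a dict with "color" (384x512x3 uint8, blue, green, red), "fx", "fy", "cx", "cy" (pixels), "distortion" ([k1, k2, p1, p2, k3] as OpenCV has them; the pictures are not rectified), "cam_to_world" (4x4, takes a point from camera to world coordinates). Camera axes: x right, y down, z forward; pixel columns grow to the right and rows downward; lengths in mm; the calibration is good to about 2 mm. A picture is of the moment at which its call begins. There is no depth.
- order.sign_off(): hands the job in, once; it reports no verdict.
The state is a dict: "clock": time; "joints": joint angles; "qd": joint speeds; "effort": joint torques, N m; "eef_pos": TCP position; "eef_rot": TCP orientation; "wrist_force": force on the tool from outside, world axes, zero at the start; "moment": the same for the moment, N m; "finger_gap": finger opening in mm.
Only numpy, scipy, OpenCV 4.12 (cv2) and the standard library are available. Lean on these libraries where they do the work, as an engineer would, in place of code of your own. Each camera call takes 0.05 s, during which the arm holds its last target.

### The job

Set up the little engraver for its first cut: with the stylus still lifted, turn the turntable by its crank until the loop of the clamped pendant faces the index mark at the front, then let the stylus down gently onto the pendant by swinging the lift lever all the way down. Leave the tools round it where they lie.

Things in the scene. Friction and masses are not known exactly. Their poses are not given: they have to be found in the camera images.
- engraver: bench engraver fixed in the sweep tray: grey base 182 x 124 x 22 mm (x -62 to +120 mm), square column at the back (189 mm high), head arm 36 mm wide overhanging the turntable at height 107 to 135 mm. Origin: on the tray floor on the turntable's axis; x points back to the column, y to the left (lever) side, z up
- turntable (a joint): rotation of the engraver's graduated turntable (80 mm diameter, top at height 38 mm, vertical axis through the engraver's origin) with the pendant that is clamped on it; rad. 0 = the pendant's loop faces the index mark, grows clockwise seen from above; range -1.4 to 1.4; stays where it is left (about 1.5 N at the crank grip)
- crank_grip (a point): middle of the black upright grip (16 mm diameter, 44 mm tall, from height 38 to 82 mm) at the end of the turntable's crank arm, 85 mm from the turntable's axis, height 62 mm; goes round with it; its arm stands 80 degrees counter-clockwise (from above) of the loop, on the engraver's right. The arm is an 8 mm bar at height 33 mm
- pendant_loop (a point): centre of the small wire hanging loop (14 mm over all) at the rim of the brass pendant disc (38 mm diameter, face at height 44 mm), 27.5 mm from the turntable's axis, height 42 mm; it goes round with the turntable
- index_mark (a point): point of the fixed steel index block with its engraved line, on the base in front of the turntable: 43 mm from the turntable's axis on the engraver's -x side, height 28 mm
- lift_lever (a joint): angle of the stylus lift lever on the left side of the engraver's head, rad: 0 = up (40 degrees above level, stylus 10 mm clear of the pendant), 0.96 = down against its stop (15 degrees below level, stylus on the pendant); turns about the engraver's y axis through lever_pivot, free end forward (-x); stays where left (1.5 N at the ball)
- lever_pivot (a point): pivot of the lift lever on the engraver's head, in the plane in which the lever's ball moves: 12 mm behind and 30 mm left of the turntable's axis, height 122 mm
- lever_ball (a point): centre of the black ball (18 mm diameter) at the end of the lift lever, 80 mm from lever_pivot; it moves with the lever, at height 173 mm when up and 101 mm when down
- stylus_tip (a point): diamond point at the lower end of the stylus, on the turntable's axis; moved by the lift lever through a link, height 54 mm when up and 44 mm (on the pendant) when down
- bench_pin: fixed obstacle: the wooden bench pin, a flat board that sticks out over the left of the tray from the bench top, towards the robot; it lies at height 355 to 385 mm, x 0.45 to 0.70 m, y 0.15 to 0.40 m. Keep the wrist clear of it when swinging in from the left
- snips: small snips with blue handles, 132 x 50 x 8 mm, lying in the tray; origin at the middle of the underside
- oil_bottle: small cream oil bottle with a red cap, 32 mm diameter, 60 mm high, standing in the tray; origin at the middle of the underside
- tweezers: steel tweezers, 140 x 15 x 10 mm, lying in the tray in front of the engraver; origin at the middle of the underside
- bench_block: heavy square steel bench block, 75 x 75 x 22 mm, fixed in the tray; origin at the middle of the underside
- flux_brush: brass scratch brush with a wooden handle, 150 x 15 x 23 mm, lying in the tray in front of the engraver; origin at the middle of the underside
- solder_spool: grey spool of binding wire, 52 mm diameter, 28 mm high, standing in the tray; origin at the middle of the underside

How it is judged:
By the outcome, as a careful person would: the job done as asked, in the order asked, and still so for the second after the job is handed in, with the robot touching nothing.
It also fails if it takes over 45 s, if anything falls off the work surface, if the arm or the gripper's body presses on something with over 40 N, if the wrist force passes 120 N, or if a joint passes its speed limit or range.

## Working session

There is one attempt and no reset: what is moved stays moved. The work goes in short steps, Python scripts to look and compute and a shell command to move; the robot and the scene stay as the last step left them, time stands still between calls to the robot, and variables do not carry over. Pictures are saved under pics/ and viewed, and the job is handed in when it is done.

```bash
ls; mkdir -p pics
python3 - <<'E'
from cell import monitor, vision, order, manip
import cv2
print(monitor.read_state(), manip.grasp_offset)
for n in("scene","top"):
    c=vision.camera(n); cv2.imwrite(f"pics/{n}0.png",c["color"])
    import pickle; pickle.dump(c,open(f"pics/{n}0.pkl","wb"))
    print({k:v for k,v in c.items() if k!="color"})
E
```

```text
pics
{'clock': 0.0, 'joints': array([-1.40359047e+00,  3.00441865e-01,  1.52161379e+00, -1.17638882e-05,
        1.32072691e+00, -6.66221853e-02]), 'qd': array([-0.00064935, -0.00021394,  0.00124796, -0.00196747,  0.00070468,
        0.00028911]), 'effort': array([ 1.55539987e-03, -5.31806445e+01, -3.52734089e+01,  7.09376112e-02,
        2.44841102e-02, -9.99825852e-05]), 'eef_pos': array([ 127.37160287, -534.75624135,  204.88854211]), 'eef_rot': array([-3.14040462e+00, -6.78467239e-05,  2.33830916e-01]), 'wrist_force': array([-0.15576114,  0.69456507,  0.79271759]), 'moment': array([ 0.01147635, -0.00436173, -0.02275099]), 'finger_gap': 93.87362361899801} 18.8
{'fx': 471.8223167261522, 'fy': 471.8223167261522, 'cx': 253.94365774427237, 'cy': 188.6341980909709, 'distortion': array([-0.14955163,  0.        ,  0.        ,  0.        ,  0.        ]), 'cam_to_world': array([[-7.83822963e-01, -3.05437021e-01,  5.40675308e-01,
        -1.59676741e+02],
       [-6.20918562e-01,  3.98163194e-01, -6.75223082e-01,
         9.32666028e+02],
       [-9.03888085e-03, -8.64970692e-01, -5.01740970e-01,
         8.42822324e+02],
       [ 0.00000000e+00,  0.00000000e+00,  0.00000000e+00,
         1.00000000e+00]])}
{'fx': 369.0194566581918, 'fy': 369.0194566581918, 'cx': 257.6219031595658, 'cy': 189.68479556504082, 'distortion': array([-0.03236949,  0.        ,  0.        ,  0.        ,  0.        ]), 'cam_to_world': array([[ 6.64027731e-02, -9.73941705e-01,  2.16859926e-01,
         3.42298642e+02],
       [-9.97790186e-01, -6.43083772e-02,  1.67085954e-02,
         7.66342730e+01],
       [-2.32728792e-03, -2.17490203e-01, -9.76059729e-01,
         1.06437158e+03],
       [ 0.00000000e+00,  0.00000000e+00,  0.00000000e+00,
         1.00000000e+00]])}
```

View pics/scene0.png

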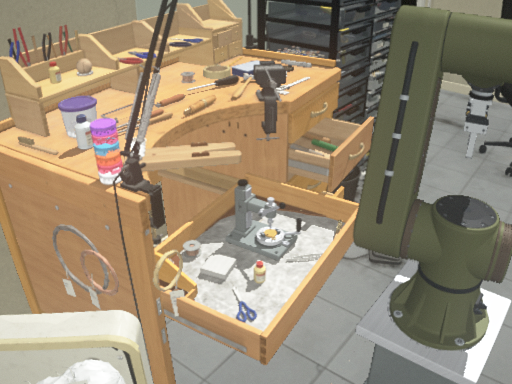

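View pics/top0.png

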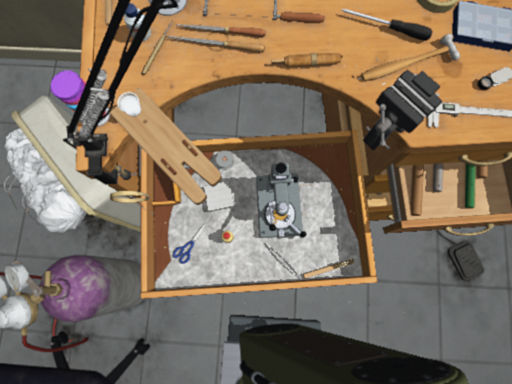

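```bash
python3 - <<'E'
import cv2
a=cv2.imread("pics/scene0.png"); b=cv2.imread("pics/top0.png")
cv2.imwrite("pics/s_c.png",cv2.resize(a[130:330,150:410],None,fx=3,fy=3,interpolation=cv2.INTER_CUBIC))
cv2.imwrite("pics/t_c.png",cv2.resize(b[90:240,180:380],None,fx=4,fy=4,interpolation=cv2.INTER_CUBIC))
E
python3 - <<'E'
import cv2
a=cv2.imread("pics/scene0.png"); b=cv2.imread("pics/top0.png")
cv2.imwrite("pics/s_c2.png",cv2.resize(a[170:270,215:315],None,fx=6,fy=6,interpolation=cv2.INTER_CUBIC))
cv2.imwrite("pics/t_c2.png",cv2.resize(b[150:250,235:335],None,fx=6,fy=6,interpolation=cv2.INTER_CUBIC))
E
```

```text
(no output)
```

View pics/s_c2.png

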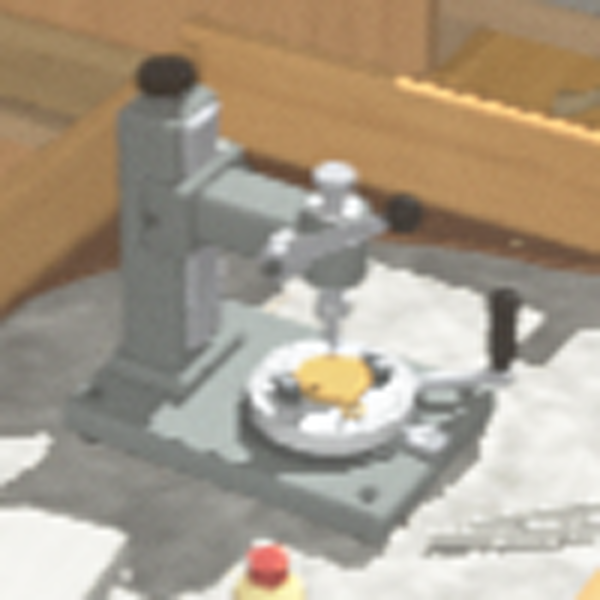

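View pics/t_c2.png

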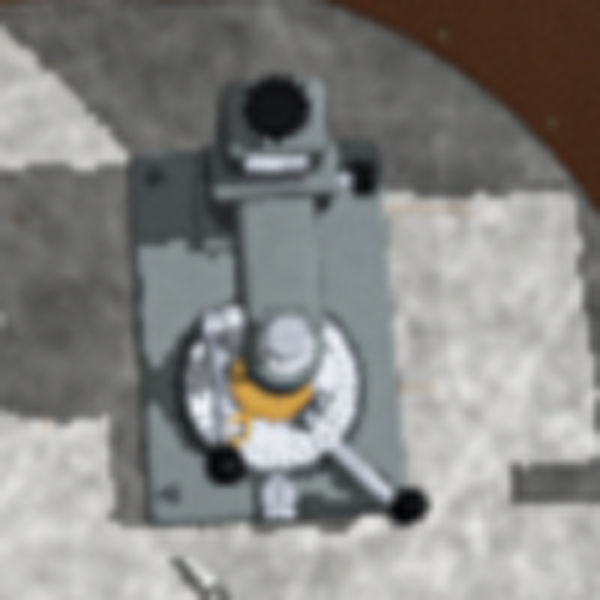

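View pics/t_c.png

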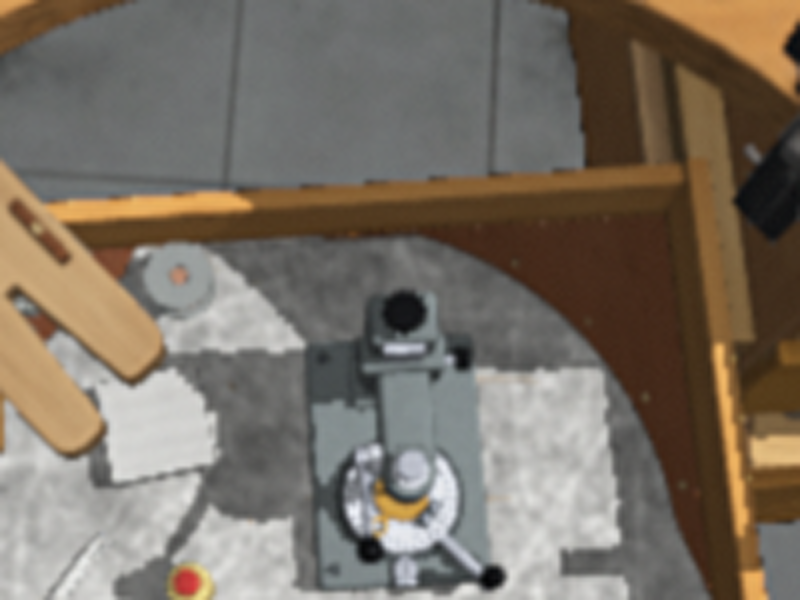

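```bash
cat > h.py <<'E'
import numpy as np, cv2, pickle
def proj(c,P):
    T=np.linalg.inv(c["cam_to_world"]); K=np.array([[c["fx"],0,c["cx"]],[0,c["fy"],c["cy"]],[0,0,1]])
    return cv2.projectPoints(np.array(P,float).reshape(-1,3),cv2.Rodrigues(T[:3,:3])[0],T[:3,3],K,c["distortion"])[0][:,0]
def model(p,lev=0.):
    x,y,w,th=p
    def W(q): 
        q=np.array(q,float); c,s=np.cos(w),np.sin(w)
        return [x+c*q[0]-s*q[1],y+s*q[0]+c*q[1],q[2]]
    # loop dir at th=0: -x ; th grows clockwise
    a=np.pi-th; g=a+np.radians(80)
    el=np.radians(40)-lev
    return dict(loop=W([27.5*np.cos(a),27.5*np.sin(a),42]),grip=W([85*np.cos(g),85*np.sin(g),62]),griptop=W([85*np.cos(g),85*np.sin(g),82]),
     ball=W([12-80*np.cos(el),30,122+80*np.sin(el)]),FL=W([-62,62,22]),FR=W([-62,-62,22]),BL=W([120,62,22]),BR=W([120,-62,22]),mark=W([-43,0,28]),axis=W([0,0,38]),pivot=W([12,30,122]))
E
cat > fit.py <<'E'
from h import *
from scipy.optimize import least_squares
S=pickle.load(open("pics/scene0.pkl","rb"));T=pickle.load(open("pics/top0.pkl","rb"))
o=dict(
 t={k:np.array(v)/6+[235,150]-0.4 for k,v in dict(griptop=(410,504),ball=(225,466),FL=(150,523),FR=(408,513),BL=(128,155),mark=(278,490),loop=(240,432)).items()},
 s={k:np.array(v)/6+[215,170]-0.4 for k,v in dict(griptop=(506,293),ball=(403,214),FL=(380,525),FR=(494,395),BL=(70,402),loop=(352,408)).items()})
def r(p,full=False):
    m=model(p);out=[];d={}
    for n,c in(("t",T),("s",S)):
        for k,v in o[n].items():
            e=proj(c,m[k])[0]-v; d[n,k]=e.round(1); out+=list(e)
    return d if full else np.array(out)
f=least_squares(r,[480,0,0,-.5],loss="soft_l1")
print(f.x); 
for k,v in r(f.x,True).items(): print(k,v)
for k,v in model(f.x).items(): print(k,np.round(v,1))
E
python3 fit.py
```

```text
[5.04939333e+02 2.73970161e+01 1.13997744e-01 2.58005330e+01]
('t', 'griptop') [0.5 0.3]
('t', 'ball') [-0.3 -1.2]
('t', 'FL') [-0.8  0.8]
('t', 'FR') [0.2 0.4]
('t', 'BL') [-0.1 -0.3]
('t', 'mark') [-0.4 -1.7]
('t', 'loop') [-0.3  0. ]
('s', 'griptop') [0.5 0.1]
('s', 'ball') [-0.5 -1.2]
('s', 'FL') [ 0.6 -0.5]
('s', 'FR') [ 2.1 -1.1]
('s', 'BL') [-1.4  0.1]
('s', 'loop') [0.8 0.6]
loop [481.5  41.9  42. ]
grip [448.4 -36.   62. ]
griptop [448.4 -36.   82. ]
ball [452.6  51.6 173.4]
FL [436.3  81.9  22. ]
FR [450.4 -41.3  22. ]
BL [617.1 102.6  22. ]
BR [631.2 -20.6  22. ]
mark [462.2  22.5  28. ]
axis [504.9  27.4  38. ]
pivot [513.4  58.6 122. ]
```

```bash
cat > plan.py <<'E'
# usage: plan.py x y z : tool-axis displacement (cm) from the current pose to world target
import sys
from h import *
from cell import monitor
from scipy.spatial.transform import Rotation as Ro
s=monitor.read_state(); R=Ro.from_euler("xyz",s["eef_rot"])
d=np.array(list(map(float,sys.argv[1:4])))-s["eef_pos"]
print("pos",s["eef_pos"].round(1),"rot",s["eef_rot"].round(3),"F",s["wrist_force"].round(1),"t",s["clock"])
print("shift cm",(R.inv().apply(d)/10).round(2))
E
python3 plan.py 300 -250 240
python3 - <<'E'
from h import *
T=pickle.load(open("pics/top0.pkl","rb"))
K=np.array([[T["fx"],0,T["cx"]],[0,T["fy"],T["cy"]],[0,0,1]])
for px in((388,228),(372,280),(365,140)):
    u=cv2.undistortPoints(np.array([[px]],float),K,T["distortion"])[0,0]; M=T["cam_to_world"]; d=M[:3,:3]@[u[0],u[1],1]
    for h in(0,100,200): print(px,h,(M[:3,3]+d*(h-M[2,3])/d[2]).round())
E
```

```text
pos [ 127.4 -534.8  205. ] rot [-3.141 -0.     0.234] F [ 0.2  0.  -0.1] t 0.1
shift cm [ 23.39 -23.71  -3.48]
(388, 228) 0 [ 490. -290.    0.]
(388, 228) 100 [ 476. -255.  100.]
(388, 228) 200 [ 462. -221.  200.]
(372, 280) 0 [ 340. -244.    0.]
(372, 280) 100 [ 340. -213.  100.]
(372, 280) 200 [ 341. -183.  200.]
(365, 140) 0 [ 756. -222.    0.]
(365, 140) 100 [ 717. -194.  100.]
(365, 140) 200 [ 678. -166.  200.]
```

```bash
python3 -m jog '[[2.9,-2.95,-0.5,0,0,0,100],[2.9,-2.95,-0.5,0,0,0,100],[2.9,-2.95,-0.5,0,0,0,100],[2.9,-2.95,-0.5,0,0,0,100],[2.9,-2.95,-0.5,0,0,0,100],[2.9,-2.95,-0.5,0,0,0,100],[2.9,-2.95,-0.5,0,0,0,100],[2.9,-2.95,-0.5,0,0,0,100]]'; python3 plan.py 448 -36 240
```

```text
clock: 0.9
eef_pos: [298.8, -250.1, 245.6]
eef_rot: [-3.142, 0.0, 0.233]
wrist_force: [0.5, -1.3, 0.6]
finger_gap: 93.8
pos [ 298.8 -250.1  245.6] rot [-3.142  0.     0.233] F [ 0.5 -1.3  0.6] t 0.9
shift cm [ 19.47 -17.38   0.56]
```

```bash
python3 -m jog '[[2.8,-2.5,0,0,0,0,70],[2.8,-2.5,0,0,0,0,70],[2.8,-2.5,0,0,0,0,70],[2.8,-2.5,0,0,0,0,70],[2.8,-2.5,0,0,0,0,70],[2.8,-2.5,0,0,0,0,70],[2.7,-2.4,0,0,0,0,70],[0,0,0,0,0,-0.12,70]]' 5; python3 -m jog '[[0,0,0,0,0,-0.12,60],[0,0,0,0,0,-0.12,60],[0,0,0,0,0,-0.12,60],[0,0,0,0,0,-0.12,60],[0,0,0,0,0,0,60]]'; python3 plan.py 448.4 -36 46
```

```text
clock: 1.7
eef_pos: [449.0, -34.6, 244.9]
eef_rot: [-3.141, 0.001, 0.356]
wrist_force: [0.1, -0.6, -0.5]
finger_gap: 65.6
clock: 2.2
eef_pos: [447.7, -37.2, 245.2]
eef_rot: [-3.141, 0.0, 0.836]
wrist_force: [-0.2, 0.4, -0.2]
finger_gap: 56.5
pos [447.7 -37.2 245.2] rot [-3.141  0.     0.836] F [-0.2  0.4 -0.2] t 2.2
shift cm [ 0.14 -0.02 19.92]
```

Run:
```python
from cell import vision
import cv2,pickle
for n in("scene","top"):
    c=vision.camera(n); pickle.dump(c,open(f"pics/{n}1.pkl","wb"))
    im=c["color"]; im=im[120:290,190:390] if n=="scene" else im[130:280,200:400]
    cv2.imwrite(f"pics/{n}1.png",cv2.resize(im,None,fx=3,fy=3,interpolation=cv2.INTER_CUBIC))
```

```text
(no output)
```

View pics/scene1.png

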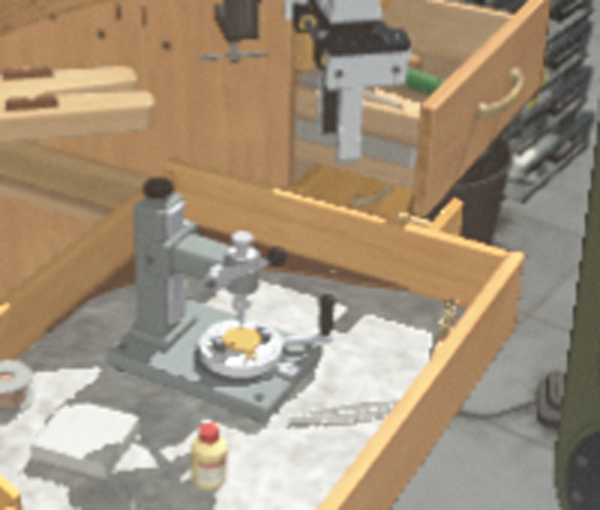

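View pics/top1.png

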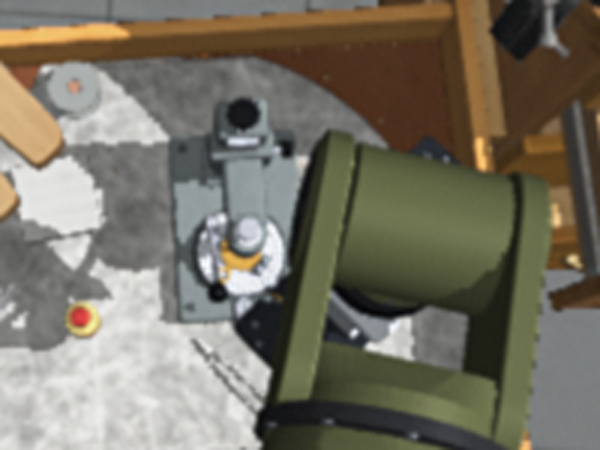

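```bash
python3 -m jog '[[0.05,0,3,0,0,0,60],[0.05,0,3,0,0,0,60],[0,0,3,0,0,0,60],[0,0,3,0,0,0,60],[0,0,2,0,0,0,60],[0,0,0,0,0,0,60]]'; python3 plan.py 448.4 -36 46;python3 - <<'E'
from cell import vision
import cv2,pickle
for n in("scene",):
    c=vision.camera(n); pickle.dump(c,open(f"pics/{n}2.pkl","wb"))
    im=c["color"]; im=im[150:270,210:350]
    cv2.imwrite(f"pics/{n}2.png",cv2.resize(im,None,fx=5,fy=5,interpolation=cv2.INTER_CUBIC))
E
```

```text
clock: 2.9
eef_pos: [447.1, -36.3, 103.3]
eef_rot: [-3.138, 0.002, 0.831]
wrist_force: [-0.2, -0.9, 1.0]
finger_gap: 56.5
pos [447.1 -36.3 103.3] rot [-3.138e+00  2.000e-03  8.310e-01] F [-0.2 -0.9  1. ] t 2.9
shift cm [0.12 0.09 5.73]
```

View pics/scene2.png

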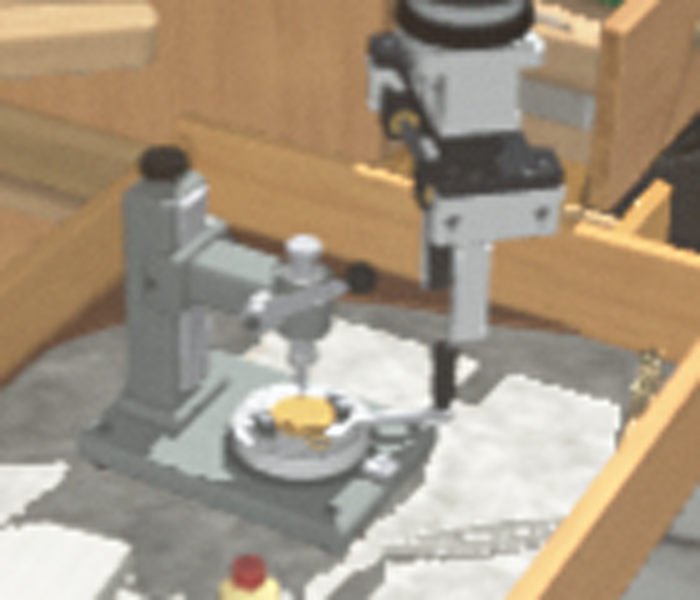

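```bash
python3 -m jog '[[0.1,0.1,2,0,0,0,60],[0,0,2,0,0,0,60],[0,0,1.7,0,0,0,60],[0,0,0,0,0,0,30],[0,0,0,0,0,0,30],[0,0,0,0,0,0,0],[0,0,0,0,0,0,0],[0,0,0,0,0,0,0]]' 5; python3 plan.py 448.4 -36 46;python3 -m jog '[[0,0,0,0,0,0,0],[0,0,0,0,0,0,0]]'
python3 - <<'E'
from cell import vision
import cv2,pickle
for n in("scene",):
    c=vision.camera(n); pickle.dump(c,open(f"pics/{n}3.pkl","wb"))
    im=c["color"]; im=im[150:270,210:350]
    cv2.imwrite(f"pics/{n}3.png",cv2.resize(im,None,fx=5,fy=5,interpolation=cv2.INTER_CUBIC))
E
```

```text
clock: 3.75
eef_pos: [450.2, -36.5, 49.1]
eef_rot: [3.141, -0.001, 0.834]
wrist_force: [-0.3, 0.0, 0.9]
finger_gap: 20.1
pos [450.2 -36.5  49.1] rot [ 3.141e+00 -1.000e-03  8.340e-01] F [-0.3  0.   0.9] t 3.75
shift cm [-0.09 -0.17  0.31]
clock: 3.95
eef_pos: [450.2, -36.5, 48.9]
eef_rot: [3.141, -0.0, 0.834]
wrist_force: [-1.7, -1.0, 7.0]
finger_gap: 16.0
```

View pics/scene3.png

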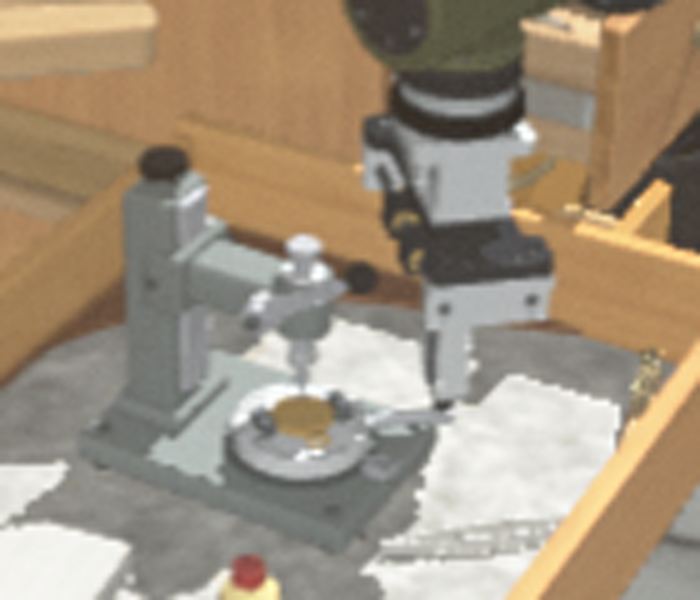

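```bash
python3 -m jog '[[0.02,0.6,0,0,0,-0.07,0],[0.02,0.6,0,0,0,-0.07,0],[0.02,0.6,0,0,0,-0.07,0],[0.02,0.6,0,0,0,-0.07,0],[0,0,0,0,0,0,0]]' 10; python3 plan.py 500 -57 49
python3 -m jog '[[0.02,0.6,0,0,0,-0.07,0],[0.02,0.6,0,0,0,-0.07,0],[0.02,0.6,0,0,0,-0.07,0],[0.02,0.6,0,0,0,-0.07,0],[0,0,0,0,0,0,0]]' 10; python3 plan.py 500 -57 49;  python3 - <<'E'
from cell import vision
import cv2,pickle
for n in("scene","top"):
    c=vision.camera(n); pickle.dump(c,open(f"pics/{n}4.pkl","wb"))
    im=c["color"]; im=im[150:270,210:350] if n=="scene" else im[150:250,235:335]
    cv2.imwrite(f"pics/{n}4.png",cv2.resize(im,None,fx=5,fy=5,interpolation=cv2.INTER_CUBIC))
E
```

```text
clock: 4.5
eef_pos: [470.5, -50.3, 48.9]
eef_rot: [3.14, -0.0, 1.116]
wrist_force: [0.1, -0.3, 6.4]
finger_gap: 15.6
pos [470.5 -50.3  48.9] rot [ 3.14  -0.     1.116] F [ 0.1 -0.3  6.4] t 4.5
shift cm [ 0.69  2.95 -0.01]
clock: 5.0
eef_pos: [493.2, -57.5, 48.9]
eef_rot: [3.14, -0.0, 1.395]
wrist_force: [1.1, 0.3, 6.1]
finger_gap: 15.8
pos [493.2 -57.5  48.9] rot [ 3.14  -0.     1.395] F [1.1 0.3 6.1] t 5.0
shift cm [ 0.17  0.66 -0.01]
```

View pics/scene4.png

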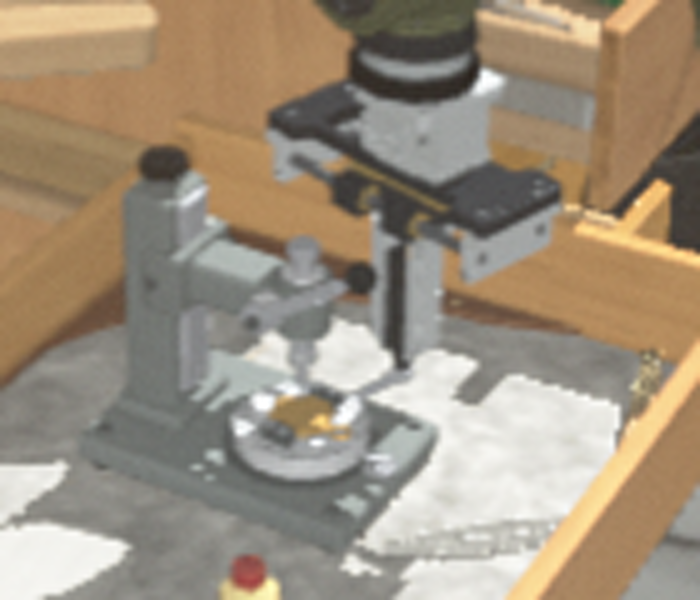

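View pics/top4.png

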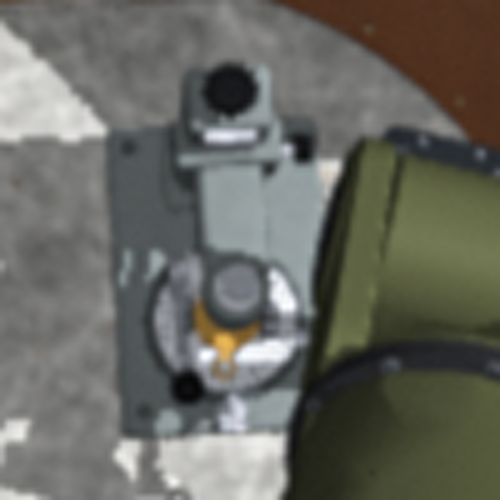

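Run:
```python
from h import *
from scipy.optimize import least_squares
P=np.array([[450.2,-36.5],[470.5,-50.3],[493.2,-57.5]])
f=least_squares(lambda c:np.hypot(*(P-c).T)-85,[505,27]); print("circ",f.x)
p0=[504.94,27.4,.114]
for n,sx,sy in(("scene",255,215),("top",255,190)):
    c=pickle.load(open(f"pics/{n}4.pkl","rb")); im=cv2.resize(c["color"][sy:sy+50,sx:sx+50],None,fx=12,fy=12,interpolation=cv2.INTER_CUBIC)
    for th in(0,.1,.2):
        m=model(p0+[th]); 
        for k in("loop","mark","axis"):
            q=(proj(c,m[k])[0]-[sx,sy]+.5)*12; print(n,th,k,q.round()); cv2.circle(im,tuple(int(v) for v in q),3,(0,int(255*th*5),255),-1)
    cv2.imwrite(f"pics/{n}4c.png",im)
```

```text
circ [507.48497211  26.27174079]
scene 0 loop [292. 256.]
scene 0 mark [347. 323.]
scene 0 axis [193. 235.]
scene 0.1 loop [285. 262.]
scene 0.1 mark [347. 323.]
scene 0.1 axis [193. 235.]
scene 0.2 loop [278. 267.]
scene 0.2 mark [347. 323.]
scene 0.2 axis [193. 235.]
top 0 loop [312. 407.]
top 0 mark [312. 481.]
top 0 axis [304. 293.]
top 0.1 loop [300. 407.]
top 0.1 mark [312. 481.]
top 0.1 axis [304. 293.]
top 0.2 loop [288. 406.]
top 0.2 mark [312. 481.]
top 0.2 axis [304. 293.]
```

View pics/scene4c.png

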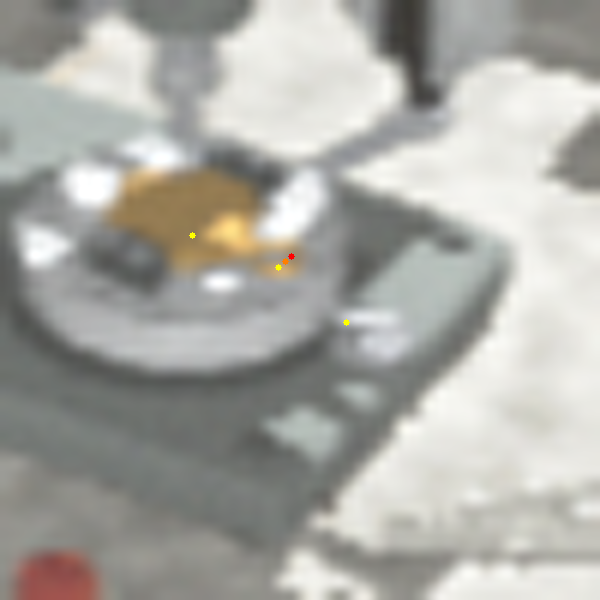

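View pics/top4c.png

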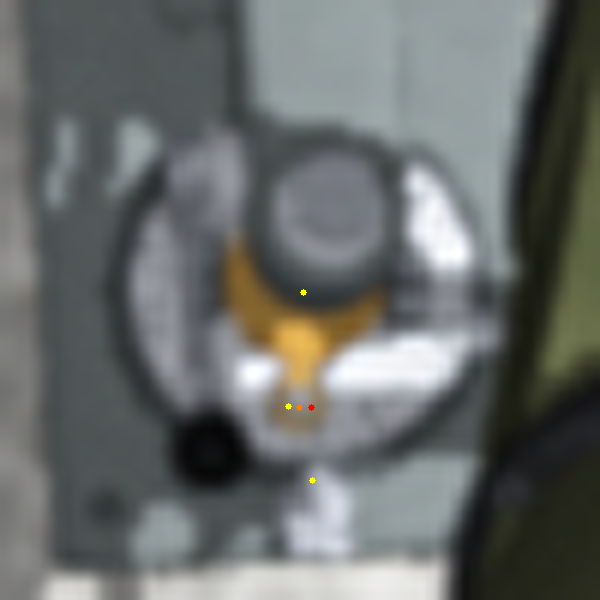

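```bash
python3 -m jog '[[0.01,0.43,0,0,0,-0.05,0],[0.02,0.47,0,0,0,-0.055,0],[0,0,0,0,0,0,0],[0,0,0,0,0,0,0]]' 10
python3 - <<'E'
from h import *
from cell import vision
p0=[504.94,27.4,.114]
for n,sx,sy in(("scene",255,215),("top",255,190)):
    c=vision.camera(n); pickle.dump(c,open(f"pics/{n}5.pkl","wb")); im=cv2.resize(c["color"][sy:sy+50,sx:sx+50],None,fx=12,fy=12,interpolation=cv2.INTER_CUBIC)
    for th in(0,):
        m=model(p0+[th]); 
        for k in("loop","mark","axis"):
            q=(proj(c,m[k])[0]-[sx,sy]+.5)*12; print(n,th,k,q.round()); cv2.circle(im,tuple(int(v) for v in q),3,(0,int(255*th*5),255),-1)
    cv2.imwrite(f"pics/{n}5c.png",im)
E
```

```text
clock: 5.5
eef_pos: [501.9, -58.5, 48.9]
eef_rot: [3.14, 0.0, 1.498]
wrist_force: [0.7, 0.0, 5.0]
finger_gap: 15.9
scene 0 loop [292. 256.]
scene 0 mark [347. 323.]
scene 0 axis [193. 235.]
top 0 loop [312. 407.]
top 0 mark [312. 481.]
top 0 axis [304. 293.]
```

View pics/scene5c.png

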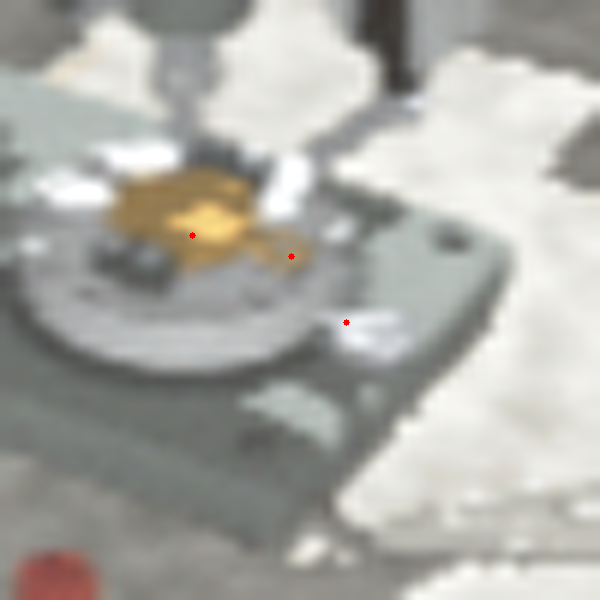

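View pics/top5c.png

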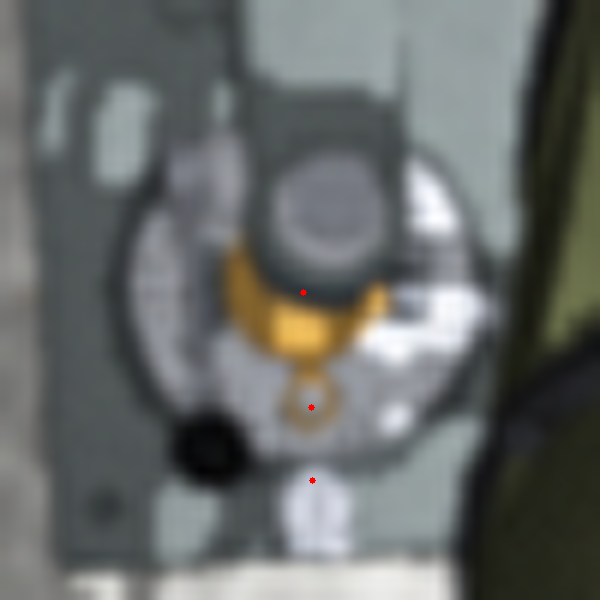

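```bash
python3 -m jog '[[0,0,0,0,0,0,30],[0,0,0,0,0,0,40],[0,0,0,0,0,0,40],[0,0,0,0,0,0,40],[0,0,-2,0,0,0,40],[0,0,-4,0,0,0,40],[0,0,-5,0,0,0,40],[0,0,-5,0,0,0,40]]'; python3 -m jog '[[0,0,-4,0,0,0,20],[-3,0,-3,0,0,0,0],[-4,0,0,0,0,0,0],[-4,0,0,0,0,0,0],[-4,0,0,0,0,0,0],[0,0,0,0,0,0,0]]'
python3 - <<'E'
from h import *
from cell import vision
p0=[504.94,27.4,.114]
for n,sx,sy in(("scene",215,165),("top",235,150)):
    c=vision.camera(n); pickle.dump(c,open(f"pics/{n}6.pkl","wb")); im=cv2.resize(c["color"][sy:sy+100,sx:sx+100],None,fx=6,fy=6,interpolation=cv2.INTER_CUBIC)
    for th in(0,):
        m=model(p0+[th]); 
        for k in ("loop","mark","axis","ball","griptop"):
            q=(proj(c,m[k])[0]-[sx,sy]+.5)*6; print(n,th,k,q.round()); cv2.circle(im,tuple(int(v) for v in q),2,(0,int(255*th*5),255),-1)
    cv2.imwrite(f"pics/{n}6c.png",im)
E
```

```text
clock: 6.4
eef_pos: [500.8, -58.4, 210.1]
eef_rot: [-3.141, -0.0, 1.499]
wrist_force: [1.2, -0.6, -0.0]
finger_gap: 37.8
clock: 7.0
eef_pos: [489.8, -211.6, 277.9]
eef_rot: [-3.141, 0.0, 1.495]
wrist_force: [0.2, 0.3, 0.6]
finger_gap: 0.4
scene 0 loop [386. 428.]
scene 0 mark [413. 461.]
scene 0 axis [336. 418.]
scene 0 ball [401. 237.]
scene 0 griptop [447. 270.]
top 0 loop [276. 444.]
top 0 mark [276. 480.]
top 0 axis [272. 386.]
top 0 ball [224. 459.]
top 0 griptop [466. 395.]
```

View pics/scene6c.png

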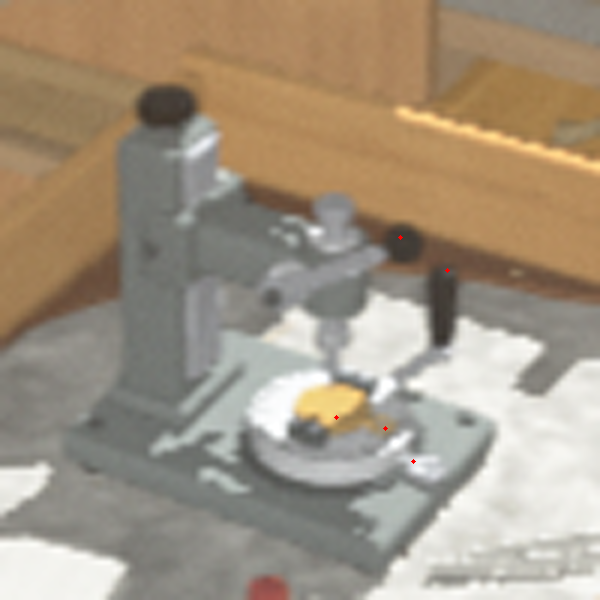

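View pics/top6c.png

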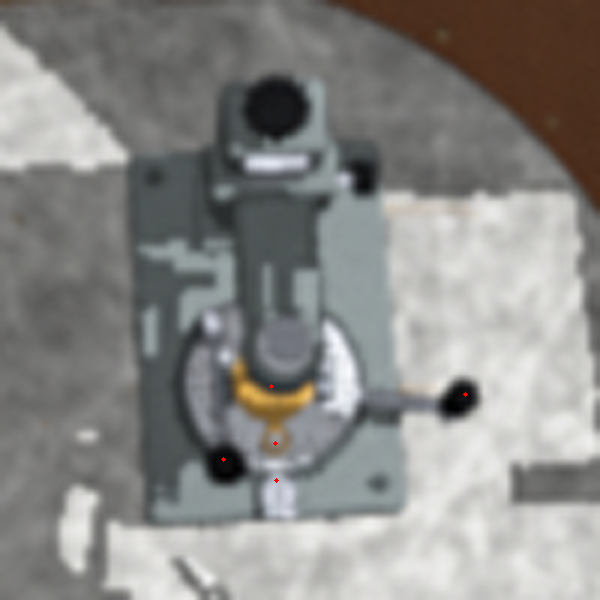

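```bash
cat > fit2.py <<'E'
from h import *
from scipy.optimize import least_squares
C={n+i:pickle.load(open(f"pics/{n}{i}.pkl","rb")) for n in("scene","top") for i in"06"}
def px(d,o): return {k:np.array(v)/6+o-0.4 for k,v in d.items()}
O={"top0":px(dict(griptop=(410,504),ball=(225,466),FL=(150,523),FR=(408,513),BL=(128,155),loop=(240,432)),[235,150]),
"scene0":px(dict(griptop=(506,293),ball=(403,214),FL=(380,525),FR=(494,395),BL=(70,402),loop=(352,408)),[215,170]),
"top6":px(dict(griptop=(461,398),loop=(275,439)),[235,150]),
"scene6":px(dict(griptop=(443,271),loop=(383,426)),[215,165])}
def r(p,full=False):
    out=[];d={}
    for n in O:
        b=p[5:7] if n[0]=="t" else p[7:9]
        m=model([*p[:3],p[3] if n[-1]=="0" else p[4]])
        for k,v in O[n].items():
            e=proj(C[n],m[k])[0]+b-v; d[n,k]=e.round(1); out+=list(e)
    return d if full else np.r_[out,p[5:]/1.5]
f=least_squares(r,[505,27,.114,.66,0,0,0,0,0],loss="soft_l1")
J=np.linalg.inv(f.jac.T@f.jac); print(f.x.round(3),np.sqrt(np.diag(J)).round(3))
for k,v in r(f.x,True).items(): print(k,v)
for k,v in model([*f.x[:3],f.x[4]]).items(): print(k,np.round(v,1))
E
python3 fit2.py
```

```text
[ 5.05412e+02  2.74340e+01  1.16000e-01  6.69000e-01  1.30000e-02
  3.40000e-02  6.90000e-02 -3.09000e-01  2.06000e-01] [3.366 3.508 0.014 0.034 0.033 1.262 1.171 1.085 0.797]
('top0', 'griptop') [0.5 0.2]
('top0', 'ball') [-0.2 -1.3]
('top0', 'FL') [-0.7  0.8]
('top0', 'FR') [0.2 0.2]
('top0', 'BL') [-0.1 -0.4]
('top0', 'loop') [-0.3 -0.1]
('scene0', 'griptop') [0.  0.3]
('scene0', 'ball') [-0.9 -1.1]
('scene0', 'FL') [ 0.2 -0.3]
('scene0', 'FR') [ 1.6 -1. ]
('scene0', 'BL') [-1.9  0.3]
('scene0', 'loop') [0.4 0.8]
('top6', 'griptop') [ 0.7 -0.4]
('top6', 'loop') [-0.   0.6]
('scene6', 'griptop') [0.4 0.1]
('scene6', 'loop') [-0.1  0.5]
loop [478.1  24.6  42. ]
grip [499.3 -57.3  62. ]
griptop [499.3 -57.3  82. ]
ball [453.   51.6 173.4]
FL [436.7  81.9  22. ]
FR [451.  -41.3  22. ]
BL [617.5 102.9  22. ]
BR [631.8 -20.3  22. ]
mark [462.7  22.5  28. ]
axis [505.4  27.4  38. ]
pivot [513.9  58.6 122. ]
```

```bash
python3 -m jog '[[0,0,0,0,0,-0.1,0],[0,0,0,0,0,-0.09,0],[0,0,0,0,0,0,0]]'; python3 plan.py 450 51.5 225
```

```text
clock: 7.4
eef_pos: [490.8, -206.9, 278.5]
eef_rot: [3.141, -0.0, 1.692]
wrist_force: [-0.6, 0.0, 0.7]
finger_gap: 0.6
pos [ 490.8 -206.9  278.5] rot [ 3.141 -0.     1.692] F [-0.6  0.   0.7] t 7.4
shift cm [26.14 -0.93  5.36]
```

```bash
python3 -m jog '[[4,-0.2,0,0,0,0,0],[4,-0.2,0,0,0,0,0],[4,-0.2,0,0,0,0,0],[4,-0.2,0,0,0,0,0],[4,-0.1,1,0,0,0,0],[4,0,1,0,0,0,0],[2.1,0,1.5,0,0,0,0],[0,0,1.8,0,0,0,0]]'; python3 -m jog '[[0,0,0,0,0,0,0]]';python3 plan.py 449 51.3 185
python3 - <<'E'
from h import *
from cell import vision
for n,sx,sy in(("scene",225,145),("top",235,150)):
    c=vision.camera(n); im=cv2.resize(c["color"][sy:sy+100,sx:sx+100],None,fx=6,fy=6,interpolation=cv2.INTER_CUBIC)
    cv2.imwrite(f"pics/{n}7c.png",im)
E
```

```text
clock: 8.2
eef_pos: [450.4, 53.0, 225.5]
eef_rot: [3.14, -0.0, 1.69]
wrist_force: [0.9, -0.9, -0.2]
finger_gap: 0.5
clock: 8.3
eef_pos: [449.8, 51.2, 223.8]
eef_rot: [-3.139, -0.0, 1.689]
wrist_force: [0.1, 0.2, -0.0]
finger_gap: 0.4
pos [449.8  51.2 223.8] rot [-3.139 -0.     1.689] F [ 0.1  0.2 -0. ] t 8.3
shift cm [ 0.02 -0.06  3.88]
```

View pics/scene7c.png

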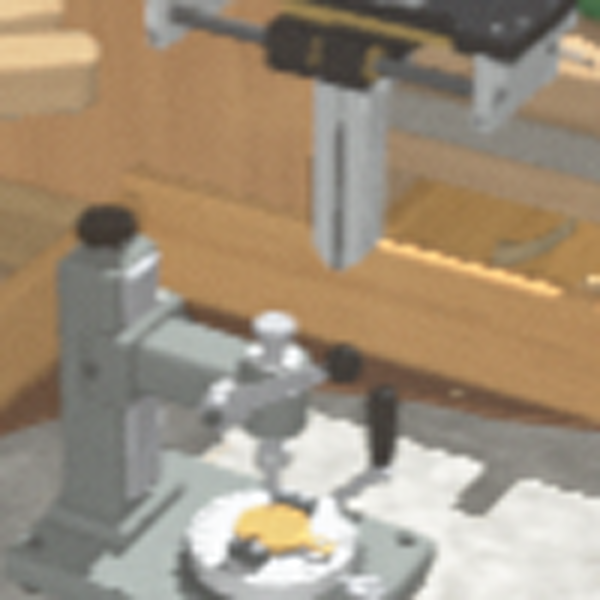

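View pics/top7c.png

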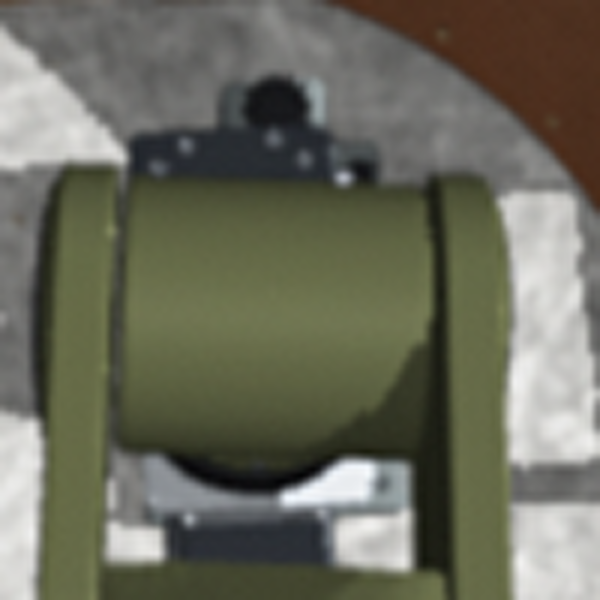

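```bash
python3 -m jog '[[0,-0.1,1.5,0,0,0,0],[0,-0.1,1.2,0,0,0,0],[0,-0.1,0.6,0,0,0,0],[0,0,0.4,0,0,0,0],[0,0,0.2,0,0,0,0],[0,0,0.2,0,0,0,0],[0,0,0,0,0,0,0]]';python3 plan.py 449 51.3 185
python3 - <<'E'
from h import *
from cell import vision
for n,sx,sy in(("scene",225,145),):
    c=vision.camera(n); im=cv2.resize(c["color"][sy:sy+100,sx:sx+100],None,fx=6,fy=6,interpolation=cv2.INTER_CUBIC)
    cv2.imwrite(f"pics/{n}8c.png",im)
E
```

```text
clock: 9.1
eef_pos: [448.0, 49.7, 184.5]
eef_rot: [3.141, 0.0, 1.689]
wrist_force: [-0.4, -0.5, -0.4]
finger_gap: 0.1
pos [448.   49.7 184.5] rot [3.141 0.    1.689] F [-0.4 -0.5 -0.4] t 9.1
shift cm [ 0.15  0.12 -0.05]
```

View pics/scene8c.png

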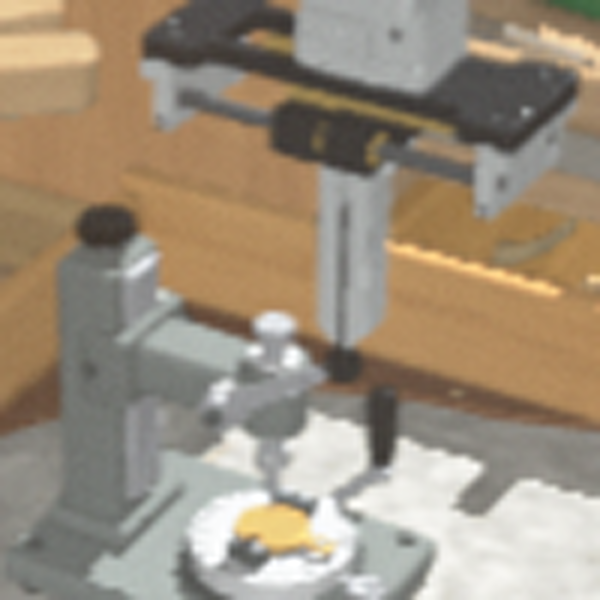

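```bash
python3 -m jog '[[0.1,0,0.2,0,0,0,0],[0,-0.2,0.25,0,0,0,0],[0,-0.2,0.25,0,0,0,0],[0,-0.18,0.27,0,0,0,0],[0,-0.18,0.27,0,0,0,0],[0,-0.3,0.55,0,0,0,0],[0,-0.27,0.55,0,0,0,0]]'
python3 -m jog '[[0,-0.22,0.6,0,0,0,0],[0,-0.17,0.6,0,0,0,0],[0,-0.12,0.6,0,0,0,0],[0,-0.07,0.6,0,0,0,0],[0,0,0,0,0,0,0]]'
python3 - <<'E'
from h import *
from cell import vision
for n,sx,sy in(("scene",225,145),):
    c=vision.camera(n); im=cv2.resize(c["color"][sy:sy+100,sx:sx+100],None,fx=6,fy=6,interpolation=cv2.INTER_CUBIC)
    cv2.imwrite(f"pics/{n}9c.png",im)
E
```

```text
clock: 9.85
eef_pos: [433.6, 49.0, 160.5]
eef_rot: [-3.14, -0.0, 1.689]
wrist_force: [-5.3, -0.9, 4.7]
finger_gap: 0.3
clock: 10.35
eef_pos: [425.4, 48.0, 134.9]
eef_rot: [-3.133, -0.0, 1.689]
wrist_force: [-17.8, -2.4, 2.5]
finger_gap: 0.2
```

View pics/scene9c.png

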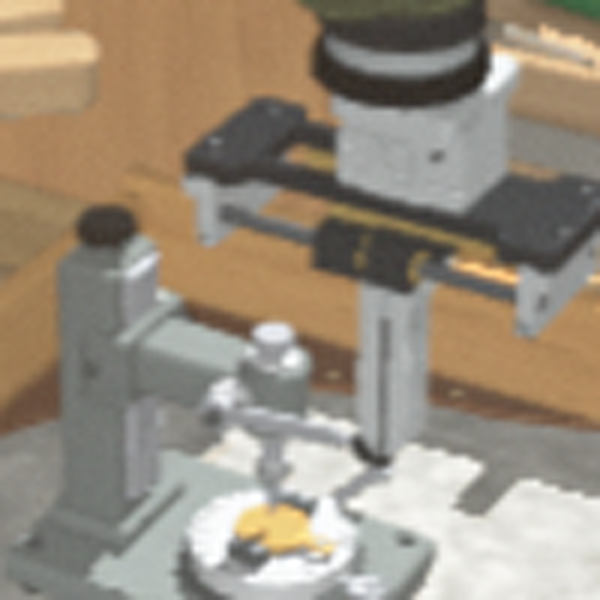

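```bash
python3 -m jog '[[0,-0.4,0,0,0,0,0],[0,-0.6,0,0,0,0,0],[0,-0.6,-0.5,0,0,0,0],[0,0,-2,0,0,0,0],[0,0,-2,0,0,0,0],[0,0,0,0,0,0,0]]'
python3 - <<'E'
from h import *
from cell import vision
p=[505.4,27.4,.116,.013]
for n,sx,sy in(("scene",235,165),):
    c=vision.camera(n); im=cv2.resize(c["color"][sy:sy+75,sx:sx+75],None,fx=8,fy=8,interpolation=cv2.INTER_CUBIC)
    for l in(0,.5,.6,.7,.8,.96):
        m=model(p,l); q=(proj(c,m["ball"])[0]-[sx,sy]+.5)*8; print(l,q.round(),np.round(m["ball"],1)); cv2.circle(im,tuple(int(v) for v in q),2,(0,0,255),-1)
    cv2.imwrite(f"pics/{n}10c.png",im)
E
```

```text
clock: 11.0
eef_pos: [413.8, 46.5, 184.5]
eef_rot: [3.137, 0.0, 1.689]
wrist_force: [-0.3, -0.2, 0.1]
finger_gap: 0.5
0 [374. 316.] [453.   51.5 173.4]
0.5 [416. 419.] [435.9  49.5 137.7]
0.6 [418. 440.] [434.8  49.4 129.8]
0.7 [419. 460.] [434.4  49.3 121.9]
0.8 [417. 479.] [434.8  49.4 113.9]
0.96 [410. 507.] [437.1  49.6 101.3]
```

View pics/scene10c.png

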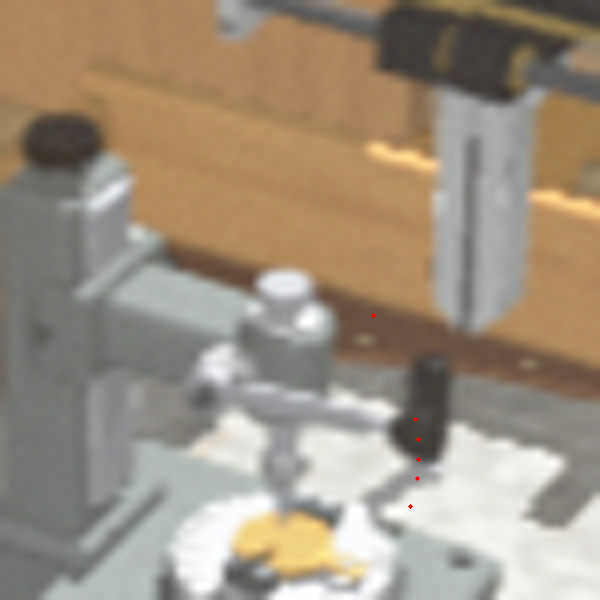

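```bash
python3 -m jog '[[0,1.3,0,0,0,0,0],[0,1.3,0,0,0,0,0],[0,0,1,0,0,0,0],[0,0,1,0,0,0,0],[0,0,1,0,0,0,0],[0,0,0.5,0,0,0,0],[0,0,0,0,0,0,0]]';python3 plan.py 440 49.5 110
python3 - <<'E'
from h import *
from cell import vision
for n,sx,sy in(("scene",235,165),):
    c=vision.camera(n); im=cv2.resize(c["color"][sy:sy+75,sx:sx+75],None,fx=8,fy=8,interpolation=cv2.INTER_CUBIC)
    cv2.imwrite(f"pics/{n}11c.png",im)
E
```

```text
clock: 11.75
eef_pos: [438.2, 49.6, 146.2]
eef_rot: [-3.14, -0.0, 1.689]
wrist_force: [0.5, -0.4, -0.1]
finger_gap: 0.4
pos [438.2  49.6 146.2] rot [-3.14  -0.     1.689] F [ 0.5 -0.4 -0.1] t 11.75
shift cm [-0.03  0.19  3.62]
```

View pics/scene11c.png

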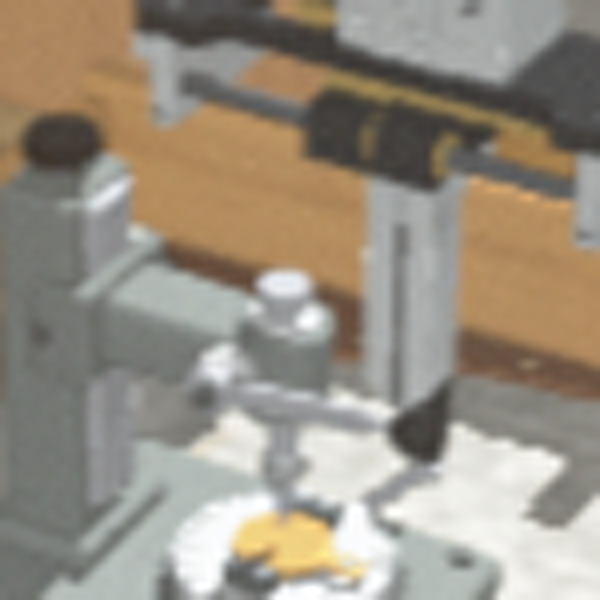

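```bash
python3 -m jog '[[0,0.15,0.4,0,0,0,0],[0,0,0.4,0,0,0,0],[0,0,0.4,0,0,0,0],[0,0,0.4,0,0,0,0],[0,0,0,0,0,0,0]]'; python3 -m jog '[[0,0,0.4,0,0,0,0],[0,0,0.4,0,0,0,0],[0,0.1,0.3,0,0,0,0],[0,0,0.3,0,0,0,0],[0,0,0,0,0,0,0]]'
python3 - <<'E'
from h import *
from cell import vision
p=[505.4,27.4,.116,.013]
for n,sx,sy in(("scene",235,165),):
    c=vision.camera(n); im=cv2.resize(c["color"][sy:sy+75,sx:sx+75],None,fx=8,fy=8,interpolation=cv2.INTER_CUBIC)
    cv2.imwrite(f"pics/{n}12c.png",im)
E
```

```text
clock: 12.3
eef_pos: [440.0, 49.8, 130.5]
eef_rot: [-3.141, -0.0, 1.689]
wrist_force: [-0.0, 0.1, -0.1]
finger_gap: 0.8
clock: 12.8
eef_pos: [441.2, 49.9, 116.7]
eef_rot: [-3.141, -0.0, 1.689]
wrist_force: [-0.1, 0.1, 0.6]
finger_gap: 0.7
```

View pics/scene12c.png

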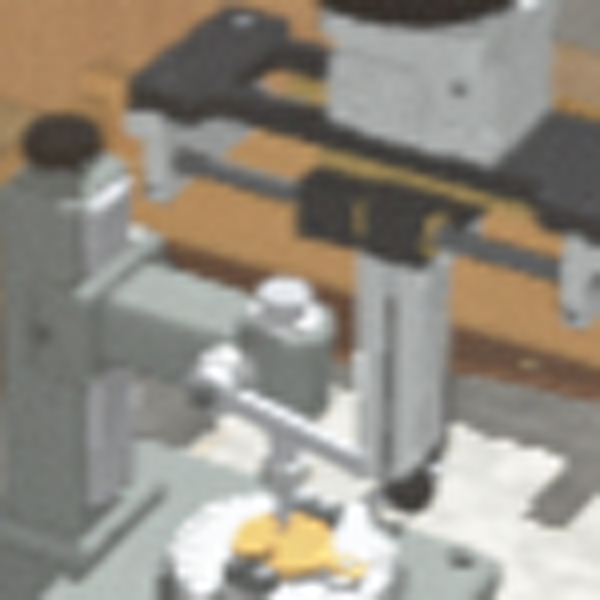

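```bash
python3 -m jog '[[0,0,0.2,0,0,0,0],[0,0,0.2,0,0,0,0],[0,0,0.1,0,0,0,0],[0,0,0,0,0,0,0]]'; python3 -m jog '[[0,0,0.1,0,0,0,0],[0,0,0,0,0,0,0]]';python3 -m jog '[[0,0,0.1,0,0,0,0],[0,0,0,0,0,0,0]]'
```

```text
clock: 13.25
eef_pos: [441.2, 49.9, 112.0]
eef_rot: [-3.142, -0.0, 1.689]
wrist_force: [-0.4, 0.4, -0.8]
finger_gap: 0.6
clock: 13.45
eef_pos: [441.3, 49.9, 111.0]
eef_rot: [3.142, -0.0, 1.689]
wrist_force: [-0.6, -0.4, -0.3]
finger_gap: 0.7
clock: 13.65
eef_pos: [441.4, 49.9, 110.2]
eef_rot: [3.141, 0.0, 1.689]
wrist_force: [-0.1, 0.5, 2.6]
finger_gap: 0.4
```

```bash
python3 -m jog '[[0,0,0.1,0,0,0,0],[0,0,0,0,0,0,0]]';python3 -m jog '[[0,0,0.1,0,0,0,0],[0,0,0,0,0,0,0]]'
```

```text
clock: 13.85
eef_pos: [441.5, 49.9, 109.6]
eef_rot: [3.141, 0.0, 1.689]
wrist_force: [-1.5, -0.5, 8.7]
finger_gap: 0.5
clock: 14.05
eef_pos: [441.7, 49.9, 109.2]
eef_rot: [3.14, 0.0, 1.689]
wrist_force: [-3.7, -0.8, 16.6]
finger_gap: 0.3
```

The force is rising steeply, so the lever is at its stop. I'll back away upward and check.

```bash
python3 -m jog '[[0,0,-0.5,0,0,0,0],[0,0,-2,0,0,0,0],[0,0,-4,0,0,0,0],[0,0,-5,0,0,0,0],[0,0,-2,0,0,0,0],[-4,0,0,0,0,0,0],[-4,0,0,0,0,0,0],[-4,0,0,0,0,0,0]]';python3 -m jog '[[-4,0,0,0,0,0,0],[-4,0,0,0,0,0,0],[-4,0,0,0,0,0,0],[-4,0,0,0,0,0,0],[0,0,0,0,0,0,0]]'
python3 - <<'E'
from h import *
from cell import vision
p=[505.4,27.4,.116,0.0]
for n,sx,sy in(("scene",215,165),("top",235,150)):
    c=vision.camera(n); pickle.dump(c,open(f"pics/{n}13.pkl","wb")); cv2.imwrite(f"pics/{n}13.png",c["color"]);im=cv2.resize(c["color"][sy:sy+100,sx:sx+100],None,fx=6,fy=6,interpolation=cv2.INTER_CUBIC)
    m=model(p,.96)
    for k in("ball","loop","mark","griptop"):
        q=(proj(c,m[k])[0]-[sx,sy]+.5)*6; print(n,k,q.round()); cv2.circle(im,tuple(int(v) for v in q),2,(0,0,255),-1)
    cv2.imwrite(f"pics/{n}13c.png",im)
E
```

```text
clock: 14.85
eef_pos: [455.1, -70.5, 243.1]
eef_rot: [-3.142, -0.0, 1.69]
wrist_force: [0.3, -0.1, 0.2]
finger_gap: 0.8
clock: 15.35
eef_pos: [473.8, -231.6, 242.1]
eef_rot: [-3.14, -0.0, 1.685]
wrist_force: [-0.1, 0.3, 1.1]
finger_gap: 0.7
scene ball [428. 380.]
scene loop [385. 428.]
scene mark [413. 461.]
scene griptop [446. 270.]
top ball [220. 515.]
top loop [276. 443.]
top mark [276. 479.]
top griptop [466. 394.]
```

View pics/scene13c.png

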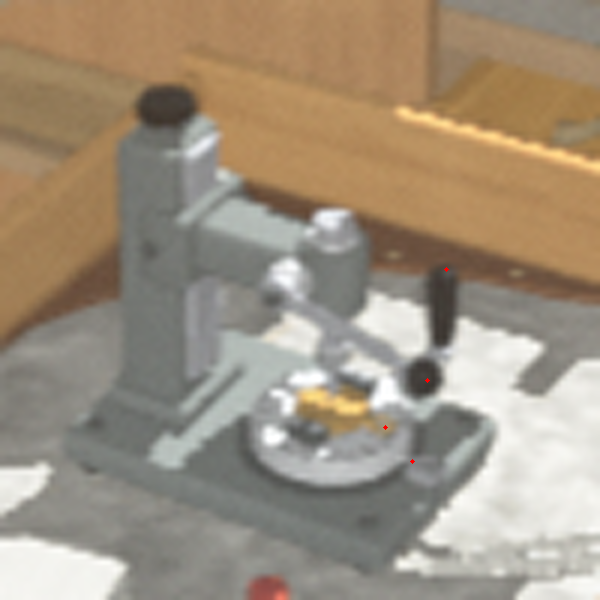

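View pics/top13c.png

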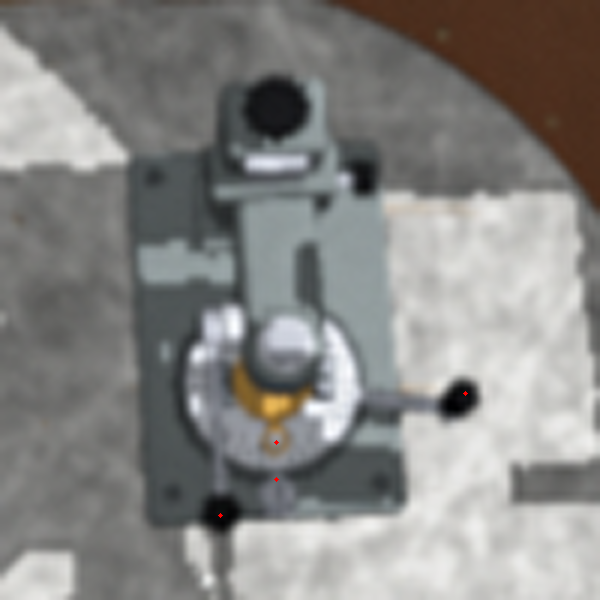

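View pics/top13.png

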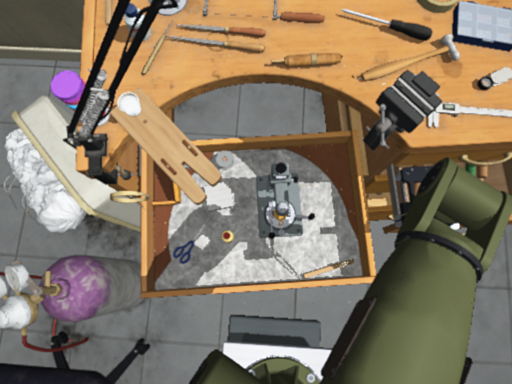

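```bash
python3 -c "
from cell import order; print(order.sign_off())"
```

```text
the job is handed in; nothing more can be done
None
```

The engraver is set up for its first cut and the job is handed in. It took about 15.5 s, with the arm well clear of everything.

- **Turntable:** With the stylus still lifted, I gripped the crank and turned it about 0.66 rad counter-clockwise until the pendant's loop faced the index mark. I then let go. A fit over both camera views puts the remaining error at about 0.01 rad, with an uncertainty of about 0.03 rad. In the final pictures the loop and the crank grip were where I left them after the turn.
- **Lever:** I then pushed the lever ball down with the shut fingers. Partway down, at about 0.58 rad, the fingertips slid off the front of the ball and pressed on it sideways with about 18 N. I backed off, centred over the ball again and pushed on slowly.
- **Stop:** The force rose to about 17 N at the height where the ball should be when down, so the lever was against its stop. In both final views the ball is within about one pixel of where it should be at 0.96 rad. I did not measure the stylus tip itself.
- **Surroundings:** In the last top picture the snips, bottle, tweezers, brush, block and spool look unmoved. I checked this by eye only.

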